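Bring the washed pump ball to the magnifier

TASK

The pump's steel check-valve ball lies draining in the middle of one of the two hooped wash dishes. Take that dish by the grip on its hoop, draw it straight up out of its slotted stand and, keeping it level with the ball loose and in the middle, turn it about a quarter turn so that its hoop stands square to the lens of the bench magnifier and the ball can be looked at through the open hoop: ball on the lens's centre line, about 12 cm in front of the lens on its lit side. Finish there while holding the dish, level and still, with the ball settled in the middle; do not touch the ball or the magnifier, and leave the spare dish and everything else where it is.

Things in the scene. Friction and masses are not known exactly. Their poses are not given: they have to be found in the camera images.
- dish_grip (a point): Centre of the black grip on top of the hoop of the wash dish that holds the ball: a level bar 14 mm thick (x), 64 mm long (y), 26 mm high. x is square to the flat of the hoop, y along it, z up; the hoop looks alike from both sides. This point is 120 mm above the dish's underside; the ball, resting in the middle, has its centre 98.9 mm straight below.
- dish_seat (a point): Middle of that dish: where the ball's centre lies when it rests in the middle. Axes as for the grip. The round floor, 107 mm across at the rim, is a shallow cone: 6 degrees within 26 mm of the middle, then 20 degrees up to the rim, 10 mm deep. The ball rolls off centre if the dish tilts more than a few degrees or is jerked.
- dish: The same wash dish, steel, about 0.26 kg: dished plate hung in a flat upright sheet hoop 4 mm thick (x), 128 mm wide (y), with side straps 12 mm wide, 133 mm high with the grip; its open window runs from 15 to 107 mm above the underside. Origin at the centre of the underside, axes as for the grip.
- ball_center (a point): Centre of the steel pump check-valve ball, 30 mm across, about 0.11 kg, loose in the dish. Its axes mean nothing.
- ball: The same ball; this origin turns with it, so use its centre.
- stand: Drain stand, fixed: steel pan 270 (x) by 172 (y) by 16 mm with two bays, at x = -65 and +65 mm, each a pair of uprights 85 mm high with facing slots, open at the top, 8 mm wide for the 4 mm hoop, 2 to 3 mm play at its outer edges. Slot floors are 30 mm up: a dish leaves only straight up, after 55 mm. The ball's dish is in either bay. Origin on the counter under its middle.
- spare_dish_grip (a point): Centre of the grip of the second, identical but empty wash dish in the other bay (its grip's top is 163 mm above the counter). To be left alone.
- lens (a point): Centre of the upright lens of the bench magnifier, 200 mm above the counter, in a round black frame 136 mm across, 24 mm thick, with a white light ring on its front face only. x is the lens's axis and points out of its BACK, so the lit front looks along -x; z up.
- magnifier: The same magnifier, fixed: round black base 160 mm across and 22 mm high, gooseneck, lens head. Origin on the counter under the lens centre, axes as for the lens.
- jar: Glass jar with silver twist cap, 72 mm across, 112 mm high; origin at the centre of its underside.
- mallet: Black rubber mallet lying down, 305 mm long, 60 mm high; origin on the counter under the head, handle along -x.
- socket_wrench: Chrome socket wrench lying down, 226 mm long, 34 mm high; origin on the counter under its middle, length along x.
- tape_dispenser: Steel tape dispenser base, 75 by 190 mm, 96 mm high; origin at the centre of its underside, length along y.
- foot_valve: Brass foot valve body, 58 mm across, 77 mm high; origin at the centre of its underside.
Mind the look-alikes: they are no part of the job. What is shaped like the dish but yellow is not meant.

How it is judged:
By the outcome, as a careful person would: the job done as asked, in the order asked, and still so for the second after the job is handed in, while the arm keeps its last pose, push and grip.
It also fails if it takes over 54 s, if anything falls off the work surface, if the arm or the gripper's body presses on something with over 40 N, if the wrist force passes 120 N, or if a joint passes its speed limit or range.

ROBOT

A 6-joint arm with a two-finger parallel gripper is mounted at the origin on the work surface. World frame = base frame: x ahead of the robot, y to its left, z up, the work surface at z = 0. Lengths are in m, angles in rad, forces in N, time in s.
With the tool pointing down it reaches from about 0.325 to 0.925 m from the base axis. Payload 3.1 kg.
Tool frame: the origin (TCP) lies between the finger pads; the fingertips stand 17 mm ahead of it and the grasp point (between the pads) lies 2 mm behind it; z points along the fingers, y is the line along which they close (so a half turn about z gives the same grasp; the last joint's range is limited). The gripper opens to 85 mm and grips with 20 to 120 N. Pads are 22 mm wide; open, the fingers measure 114 mm over their backs; the gripper's body (76 mm by 85 mm) begins 54 mm behind the grasp point. The pads swing forward as they close: fully open they stand 13 mm farther back than shut.
Start: joints at [1.056, 0.217, 1.613, -0, 1.311, -0.112], TCP at [0.245, 0.575, 0.213] pointing down, gripper open.
Joint ranges: [-2.75, 2.75], [-0.78, 2.1], [0.31, 2.55], [-1.13, 4.27], [0.13, 2.63], [-2.58, 2.58]. Speed limits (rad/s): [2.79, 2.79, 3.14, 3.14, 3.14, 3.14].

INTERFACE

Orientations are given as a rotation vector (axis times angle).
In Python, from station import r gives the robot as it stands.
- The arm moves only by the tool send_rows, never from a script. Its argument "moves" is one flat list of numbers, 6 for each row, row after row: the shift along the world's x, y, z normalised to -1 to 1, where 1 is 0.6 m, then the turn, a rotation vector about the world's x, y, z normalised to -1 to 1, where 1 is 120 degrees. In form: [x, y, z, ax, ay, az, x, y, z, ax, ay, az, ...]. A call has 1 to 8 rows; each row is the pose to reach, as a shift and turn from the pose commanded when the call began; what a row does not reach only later rows make up. A row lasts 1/12 s, in which the tool goes at most 41.7 mm and 7.16 degrees, less where a joint would pass 70% of its speed; a pose out of reach is approached as far as the arm can. A call with a number of a shift or a turn outside -1 to 1 is refused whole. A call with a gripper value outside its range is refused whole. "hand" is the opening, from -1 (shut) to 1 (fully open), so that 0 is half open, set as the call begins (left out, the last holds). The fingers move at their own pace and stop on an object; the grip force is fixed at half the most. Time passes only in rows, so rows that repeat a pose let the fingers close. It gives the time, the measured TCP pose, the force, the opening and the grip force at its end, in the units of the state.
- r.observe(): the state, without advancing time (a new reading comes with each control period).
- r.read_camera(name): name is "scene" or "top" or "wrist"; returns (picture, depth): 384x512x3 uint8, red, green, blue; 384x512 float32, m along the optical axis (not along the pixel's ray), 0 where there is no reading.
- r.camera_params(name): a dict with "intrinsics" (3x3 intrinsics, pixels), "pose" (4x4, takes a point from camera to world coordinates). Camera axes: x right, y up, looking along -z (the intrinsics and any distortion apply to the point x, -y, -z); pixel columns grow to the right and rows downward; lengths in m; the calibration is good to about 2 mm. A picture is of the moment at which its call begins: read the wrist's pose just before it. camera_params takes no time and is no camera call; for the wrist camera it gives the pose at the moment of the call.
- r.job_done(): hands the job in; it is judged then, once.
The state is a dict: "t": time; "joints": joint angles; "qd": joint speeds; "effort": joint torques, N m; "tcp_pos": TCP position; "tool_rot": TCP orientation; "force": force on the tool from outside, world axes, zero at the start; "wrist_torque": the same for the moment, N m; "width": finger opening in m; "grip_force": force on a finger pad.
Only numpy, scipy, OpenCV 4.12 (cv2) and the standard library are available. Lean on these libraries where they do the work, as an engineer would, in place of code of your own. Each camera call takes 0.05 s, during which the arm holds its last target. There are 200 camera calls.

## Working session

There is one attempt and no reset: what is moved stays moved. The work goes in short steps, Python scripts to look and compute and a tool call to move; the robot and the scene stay as the last step left them, time stands still between calls to the robot, and variables do not carry over. Pictures are saved under pics/ and viewed, at most 10 in all, crops included, and the job is handed in when it is done.

Besides the shell and the picture viewer there is one more tool, called as name(argument=value, ...) on one line, values as JSON. send_rows: Moves the arm, as the interface text tells. Its arguments: {"type":"object","properties":{"moves":{"type":"array"},"hand":{"type":"number"}},"required":["moves"]}

```bash
mkdir -p pics && cat > h.py <<'E'
import numpy as np, cv2
from station import r
def snap(n,f):
    P=r.camera_params(n); im,d=r.read_camera(n)
    np.savez('pics/'+f+'.npz',im=im,d=d,K=P['intrinsics'],T=P['pose'])
    cv2.imwrite('pics/'+f+'.png',im[:,:,::-1]); return im,d,P
def cloud(f):
    z=np.load('pics/'+f+'.npz'); d=z['d'];K=z['K'];T=z['T']
    v,u=np.mgrid[:d.shape[0],:d.shape[1]]
    X=(u-K[0,2])/K[0,0]*d; Y=(v-K[1,2])/K[1,1]*d
    p=np.stack([X,-Y,-d],-1)@T[:3,:3].T+T[:3,3]; p[d==0]=np.nan
    return p,z['im']
E
python3 - <<'E'
from h import *
print(r.observe())
a=snap('scene','s1')[0]; b=snap('top','t1')[0]
for n in('scene','top'):
    P=r.camera_params(n);print(P)
E
```

```text
{'t': 0.0, 'joints': array([ 1.05575457e+00,  2.17768004e-01,  1.61495894e+00,  1.58377502e-05,
        1.31126493e+00, -1.12177314e-01]), 'qd': array([ 5.55980377e-04, -6.90872704e-04,  2.30951929e-05, -9.16794049e-04,
        3.40144830e-04, -1.05686826e-03]), 'effort': array([-1.05521237e-04, -3.96855319e+01, -3.03850865e+01, -1.74782872e-04,
        9.87820298e-03,  4.74521915e-07]), 'tcp_pos': array([0.24456918, 0.57422499, 0.21184676]), 'tool_rot': array([-0.62840212, -3.07733018,  0.0035766 ]), 'force': array([-0.31694874,  0.46443449, -0.78858729]), 'wrist_torque': array([-0.0129451 , -0.02804408, -0.01251435]), 'grip_force': 0.0, 'width': 0.0856778283364784}
{'intrinsics': array([[410.89901997,   0.        , 251.79741968],
       [  0.        , 410.89901997, 188.4036173 ],
       [  0.        ,   0.        ,   1.        ]]), 'pose': array([[-7.28546022e-01, -4.05122016e-01,  5.52355725e-01,
         1.22076462e+00],
       [ 6.84996759e-01, -4.31308670e-01,  5.87156087e-01,
         6.43921804e-01],
       [ 3.65955400e-04,  8.06132113e-01,  5.91735484e-01,
         8.59817375e-01],
       [ 0.00000000e+00,  0.00000000e+00,  0.00000000e+00,
         1.00000000e+00]])}
{'intrinsics': array([[419.25547567,   0.        , 251.20295576],
       [  0.        , 419.25547567, 186.92573422],
       [  0.        ,   0.        ,   1.        ]]), 'pose': array([[ 0.02813241,  0.99157289, -0.12645855,  0.35627713],
       [-0.99955213,  0.02661367, -0.01368368, -0.0588445 ],
       [-0.01020284,  0.12678686,  0.99187751,  1.71630755],
       [ 0.        ,  0.        ,  0.        ,  1.        ]])}
```

View pics/s1.png

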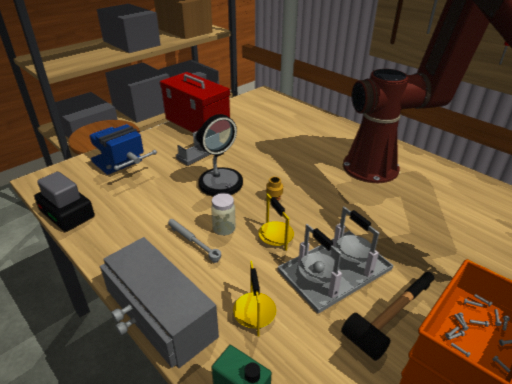

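View pics/t1.png

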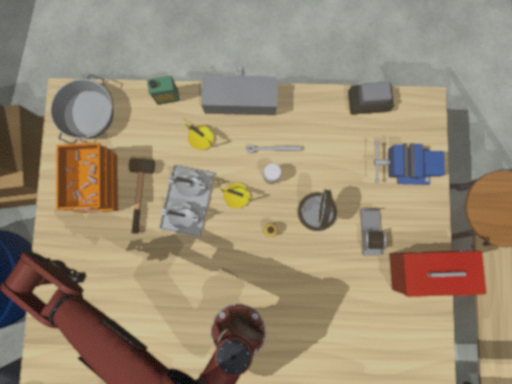

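The scene view shows two steel hooped dishes in the stand, at about (320,262) and (355,245), and two yellow look-alikes at (275,232) and (255,308). The ball appears to lie in the dish at (318,267). I'll enlarge the stand and the lens to confirm.

```bash
python3 - <<'E'
from h import *
p,im=cloud('s1')
a=cv2.resize(im[195:315,270:400],(520,480),interpolation=cv2.INTER_CUBIC)
b=cv2.resize(im[105:200,190:250],(270,428),interpolation=cv2.INTER_CUBIC)
c=np.zeros((480,790,3),np.uint8);c[:,:520]=a;c[:428,520:]=b
cv2.imwrite('pics/c1.png',c[:,:,::-1])
E
```

```text
(no output)
```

View pics/c1.png

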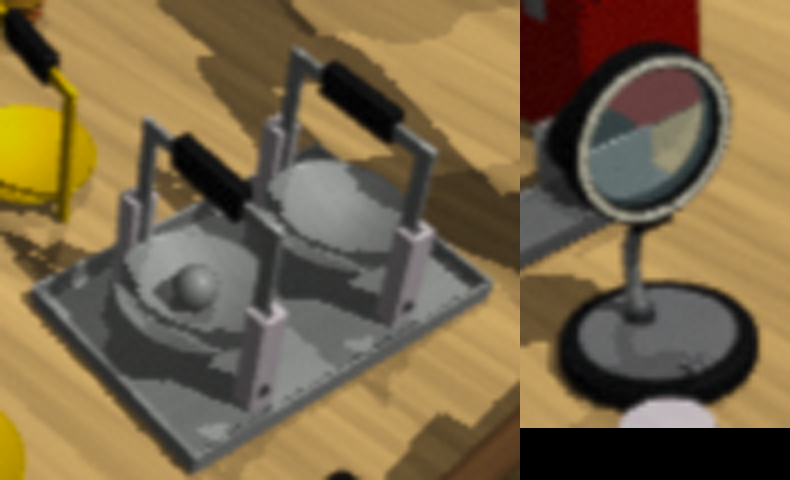

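The crop confirms it. The ball (crop (195,287), scene (319,267)) sits in the steel dish in the bay farther from the robot. Its black grip is at scene (322,239); the other dish is empty. The lens's white ring is visible, so its lit front faces the scene camera. Next I measure grip, ball, lens and surroundings.

```bash
python3 - <<'E'
from h import *
p,im=cloud('s1'); g=im.astype(int).sum(2)
X,Y,Z=p[...,0],p[...,1],p[...,2]
def show(n,m):
    q=p[m]; print(n,len(q),'med',np.median(q,0).round(4),'min',q.min(0).round(3),'max',q.max(0).round(3)); return q
def box(u0,u1,v0,v1):
    m=np.zeros(g.shape,bool);m[v0:v1,u0:u1]=1;return m
# grips
for n,b in(('grip',(308,340,222,256)),('spare',(345,376,205,236))):
    m=box(*b)&(g<150)&(Z>.13)&(Z<.18)
    q=show(n,m); t=q[q[:,2]>.155] if 0 else q
    c=q.mean(0);u,s,vt=np.linalg.svd(q[:,:2]-q[:,:2].mean(0));print('yaw dir',vt[0],np.degrees(np.arctan2(vt[0][1],vt[0][0])));pr=(q[:,:2]-c[:2])@vt[0];print('len',pr.min(),pr.max(),'ctr',c[:2]+vt[0]*(pr.min()+pr.max())/2, 'zmax',q[:,2].max())
# ball
m=box(312,326,260,276); q=p[m]
from scipy.optimize import least_squares
q=q[np.isfinite(q).all(1)]
f=least_squares(lambda c:np.linalg.norm(q-c,axis=1)-.015,q.mean(0)-[0,0,.01],loss='soft_l1',f_scale=.002);print('ball',f.x)
# lens ring: bright pixels in head
m=box(190,245,112,160)&(Z>.12)&(Z<.28)
q=show('head',m)
hsv=cv2.cvtColor(im,cv2.COLOR_RGB2HSV)
m2=m&(hsv[...,2]>150)&(hsv[...,1]<70)
q=show('ring',m2); 
c=q.mean(0);vt=np.linalg.svd(q-c)[2];print('normal',vt[2],'c',c,'bbox mid',(q.min(0)+q.max(0))/2)
vv,uu=np.where(m2);print(uu.min(),uu.max(),vv.min(),vv.max(), np.c_[uu,vv][::6].tolist())
E
```

```text
grip 238 med [0.5837 0.223  0.1572] min [0.571 0.166 0.139] max [0.592 0.275 0.166]
yaw dir [0.15073094 0.98857482] 81.33071197879542
len -0.0579310049592802 0.052949014637593356 ctr [0.58294234 0.22027993] zmax 0.16644321907531812
spare 232 med [0.4554 0.2428 0.158 ] min [0.438 0.188 0.141] max [0.464 0.295 0.167]
yaw dir [-0.16196319 -0.9867968 ] -99.32086541724088
len -0.05351725401100007 0.05556541485710275 ctr [0.45437037 0.2411596 ] zmax 0.16739215462134527
ball [0.5769467  0.2166847  0.04948845]
head 1218 med [ 0.4863 -0.3022  0.2048] min [ 0.301 -0.62   0.12 ] max [ 0.552 -0.282  0.271]
ring 30 med [ 0.4763 -0.2977  0.1795] min [ 0.456 -0.306  0.141] max [ 0.543 -0.29   0.266]
normal [-1.71777165e-04  9.99869284e-01 -1.61673987e-02] c [ 0.48616306 -0.29754477  0.20143937] bbox mid [ 0.49967651 -0.2981044   0.20350835]
204 227 118 152 [[220, 118], [212, 123], [204, 139], [221, 140], [227, 148]]
```

```bash
python3 - <<'E'
from h import *
rng=np.random.default_rng(0)
def plane(q,tol):
    best=None
    for _ in range(600):
        a=q[rng.choice(len(q),3,0)];n=np.cross(a[1]-a[0],a[2]-a[0]);n/=np.linalg.norm(n)+1e-12
        i=abs((q-a[0])@n)<tol
        if best is None or i.sum()>best.sum():best=i
    w=q[best];c=w.mean(0);n=np.linalg.svd(w-c)[2][2];return n,c,w
for f in('s1','t1'):
    p,im=cloud(f);q=p.reshape(-1,3);col=im.reshape(-1,3)
    k=(abs(q[:,2]-.2)<.085)&(np.hypot(q[:,0]-.49,q[:,1]+.31)<.11);q=q[k]
    print(f,len(q),q.min(0),q.max(0))
    if f=='s1':
        n,c,w=plane(q,.002);print('n',n,len(w),c,(w.min(0)+w.max(0))/2,w.min(0),w.max(0))
    else:
        vt=np.linalg.svd(q[:,:2]-q[:,:2].mean(0))[2];print(vt[0],q.mean(0),len(q))
        for z in(.15,.18,.2,.22,.24,.26,.275):
            s=q[abs(q[:,2]-z)<.01]; 
            if len(s):print(z,len(s),s.min(0).round(3),s.max(0).round(3))
    # things along the way: height map obstacles
p,im=cloud('t1');q=p.reshape(-1,3)
for n,(u,v) in dict(jar=(272,173),foot=(270,229),yel=(237,195),base=(318,212),wr=(275,149)).items():
    s=p[v-4:v+5,u-4:u+5].reshape(-1,3);print(n,np.nanmedian(s,0).round(3),np.nanmax(s[:,2]).round(3))
E
```

```text
s1 1206 [ 0.41654943 -0.32716217  0.12126759] [ 0.55188813 -0.28203294  0.27084111]
n [-0.10966071 -0.99375949 -0.02041074] 456 [ 0.48246758 -0.30388584  0.19926088] [ 0.48940488 -0.30472106  0.19554068] [ 0.42692163 -0.31294746  0.12260987] [ 0.55188813 -0.29649466  0.2684715 ]
t1 414 [ 0.4148623  -0.32294386  0.13315191] [ 0.54800517 -0.28433205  0.2729208 ]
[-0.99418141  0.10771874] [ 0.48060395 -0.30181453  0.22242954] 414
0.15 74 [ 0.438 -0.308  0.141] [ 0.528 -0.288  0.16 ]
0.18 21 [ 0.426 -0.308  0.171] [ 0.541 -0.284  0.188]
0.2 10 [ 0.415 -0.306  0.191] [ 0.545 -0.285  0.208]
0.22 32 [ 0.418 -0.322  0.212] [ 0.548 -0.286  0.23 ]
0.24 59 [ 0.424 -0.323  0.23 ] [ 0.542 -0.287  0.249]
0.26 181 [ 0.437 -0.319  0.25 ] [ 0.529 -0.288  0.27 ]
0.275 54 [ 0.457 -0.316  0.265] [ 0.51  -0.292  0.273]
jar [ 0.618 -0.116  0.111] 0.12
foot [ 0.402 -0.114  0.076] 0.085
yel [0.533 0.019 0.012] 0.141
base [ 0.473 -0.297  0.136] 0.253
wr [ 0.732 -0.129  0.018] 0.041
```

send_rows(moves=[0.04,-0.04,0.03,0,0,-0.04,0.08,-0.085,0.06,0,0,-0.09,0.12,-0.125,0.09,0,0,-0.14,0.16,-0.17,0.12,0,0,-0.19,0.2,-0.21,0.147,0,0,-0.24,0.24,-0.25,0.147,0,0,-0.29,0.28,-0.29,0.147,0,0,-0.34,0.32,-0.335,0.147,0,0,-0.39], hand=1)

```text
t: 0.77
tcp_pos: [0.4378, 0.3729, 0.3015]
tool_rot: [-1.805, -2.571, -0.001]
force: [1.0, 0.6, 0.6]
width: 0.0853
grip_force: 0.0
```

send_rows(moves=[0.04,-0.04,0,0,0,-0.05,0.08,-0.085,0,0,0,-0.1,0.12,-0.125,0,0,0,-0.15,0.16,-0.17,0,0,0,-0.2,0.2,-0.21,0,0,0,-0.23,0.23,-0.24,0,0,0,-0.244,0.243,-0.253,0,0,0,-0.244,0.243,-0.253,0,0,0,-0.244])

```text
t: 1.43
tcp_pos: [0.5838, 0.2202, 0.3004]
tool_rot: [-2.394, -2.034, 0.002]
force: [-0.4, 0.2, -0.2]
width: 0.0852
grip_force: 0.0
```

```bash
python3 - <<'E'
from h import *
o=r.observe();print({k:np.round(o[k],4) for k in('t','joints','tcp_pos','tool_rot','force')})
snap('wrist','w1');print(r.camera_params('wrist')['pose'].round(3))
snap('scene','s2')
E
```

```text
{'t': np.float64(1.4333), 'joints': array([ 2.4840e-01,  1.6000e-01,  1.5168e+00, -4.0000e-04,  1.4661e+00,
        4.1090e-01]), 'tcp_pos': array([0.5838, 0.2202, 0.3004]), 'tool_rot': array([-2.3942e+00, -2.0337e+00,  2.2000e-03]), 'force': array([-0.4115,  0.1781, -0.2439])}
[[ 0.987  0.152  0.052  0.596]
 [-0.161  0.938  0.307  0.3  ]
 [-0.003 -0.311  0.95   0.46 ]
 [ 0.     0.     0.     1.   ]]
```

View pics/w1.png

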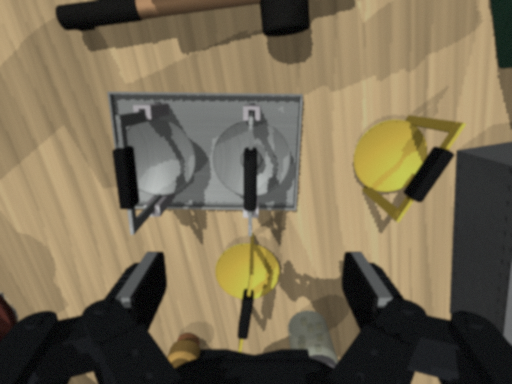

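The wrist view shows the stand. The ball dish's grip runs from (250,148) to (250,210), with the ball just showing beside it. The spare's grip is at (125,178), and the yellow dishes are well clear. I'll measure the grip precisely.

```bash
python3 - <<'E'
from h import *
p,im=cloud('w1');g=im.astype(int).sum(2);Z=p[...,2]
for n,(u0,u1,v0,v1) in dict(grip=(236,266,140,220),spare=(105,145,140,215)).items():
    m=np.zeros(g.shape,bool);m[v0:v1,u0:u1]=1;m&=(Z>.155)&(Z<.175)&(g<160)
    q=p[m];a,s,vt=np.linalg.svd(q[:,:2]-q[:,:2].mean(0));c=q.mean(0);d=vt[0]*np.sign(vt[0][1]);e=np.array([d[1],-d[0]])
    P=(q[:,:2]-c[:2])@d;E=(q[:,:2]-c[:2])@e
    print(n,len(q),'az',np.degrees(np.arctan2(d[1],d[0])),'len',np.ptp(P),np.ptp(E),'ctr',c[:2]+d*(P.min()+P.max())/2+e*(E.min()+E.max())/2,c,'ztop',np.median(q[:,2]))
R=cv2.Rodrigues(r.observe()['tool_rot'])[0];print('tool y az',np.degrees(np.arctan2(R[1,1],R[0,1])),R[:,2])
# pixel ray ends at z=.163
z=np.load('pics/w1.npz');K,T=z['K'],z['T']
for u,v in((250.5,148),(250.5,211)):
    d=T[:3,:3]@np.array([(u-K[0,2])/K[0,0],-(v-K[1,2])/K[1,1],-1]);print((T[:3,3]+d*(.163-T[2,3])/d[2]).round(4))
E
```

```text
grip 703 az 80.04454225169172 len 0.06262249929141528 0.012495904033320022 ctr [0.57938551 0.21695021] [0.5796616  0.21892885 0.16179017] ztop 0.16184943243825006
spare 833 az 80.20040289497227 len 0.06316399875666584 0.01259749419612442 ctr [0.45203534 0.23901067] [0.45333895 0.24036698 0.1612077 ] ztop 0.16174416734640423
tool y az -9.139521720057726 [-1.87896771e-03  6.63331122e-04 -9.99998015e-01]
[0.5853 0.2497 0.163 ]
[0.5744 0.1848 0.163 ]
```

send_rows(moves=[-0.007,-0.0053,-0.03,0,0,-0.0067,-0.007,-0.0053,-0.07,0,0,-0.0067,-0.007,-0.0053,-0.11,0,0,-0.0067,-0.007,-0.0053,-0.15,0,0,-0.0067,-0.007,-0.0053,-0.19,0,0,-0.0067,-0.007,-0.0053,-0.225,0,0,-0.0067,-0.007,-0.0053,-0.2535,0,0,-0.0067,-0.007,-0.0053,-0.2535,0,0,-0.0067])

```text
t: 2.2
tcp_pos: [0.5736, 0.22, 0.1444]
tool_rot: [-2.399, -2.02, 0.013]
force: [-1.2, 0.5, 0.4]
width: 0.0853
grip_force: 0.0
```

```bash
python3 - <<'E'
from h import *
o=r.observe();print(o['tcp_pos'],o['force'],o['width'])
R=cv2.Rodrigues(o['tool_rot'])[0];print('tool y az',np.degrees(np.arctan2(R[1,1],R[0,1])),R[:,2])
im=snap('wrist','w2')[0]
E
```

```text
[0.57360939 0.22004387 0.14437   ] [-1.15927899  0.45861174  0.36470615] 0.08534057810191732
tool y az -9.801052473690355 [-0.00936826 -0.00167689 -0.99995471]
```

View pics/w2.png

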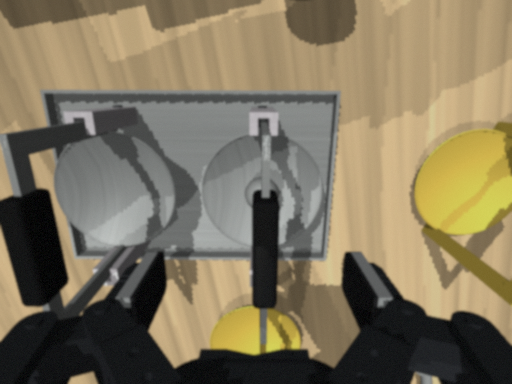

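The grip (column 265, rows 195 to 305) lies between the fingers but about 10 px right of their middle, matching a TCP read 6 mm short in x. I'll let the arm settle and read again.

send_rows(moves=[0,0,0,0,0,0,0,0,0,0,0,0,0,0,0,0,0,0,0,0,0,0,0,0])

```text
t: 2.58
tcp_pos: [0.5796, 0.2195, 0.1512]
tool_rot: [2.405, 2.02, 0.004]
force: [-0.9, 0.3, 0.6]
width: 0.0852
grip_force: 0.0
```

```bash
python3 - <<'E'
from h import *
o=r.observe();print(o['tcp_pos'],o['force'],o['qd'].round(3))
R=cv2.Rodrigues(o['tool_rot'])[0];print('tool y az',np.degrees(np.arctan2(R[1,1],R[0,1])),R[:,2])
snap('wrist','w3')
for f in('w2','w3'):
    p,im=cloud(f);g=im.astype(int).sum(2);Z=p[...,2]
    m=np.zeros(g.shape,bool);m[180:320,245:285]=1;m&=(Z>.15)&(Z<.175)&(g<160)
    q=p[m];c=q.mean(0);a,s,vt=np.linalg.svd(q[:,:2]-c[:2]);d=vt[0]*np.sign(vt[0][1]);e=np.array([d[1],-d[0]])
    P=(q[:,:2]-c[:2])@d;E=(q[:,:2]-c[:2])@e
    print(f,len(q),'az',np.degrees(np.arctan2(d[1],d[0])),np.ptp(P),np.ptp(E),c[:2]+d*(P.min()+P.max())/2+e*(E.min()+E.max())/2,'ztop',np.median(q[:,2]))
E
```

```text
[0.57960346 0.21952151 0.15120488] [-0.90919567  0.27100347  0.63755536] [-0.003  0.008  0.006 -0.001 -0.001  0.001]
tool y az -9.945330667652355 [ 2.98909195e-03  8.27135453e-04 -9.99995191e-01]
w2 2685 az 80.3081648793254 0.06369129017652823 0.012989085187886888 [0.57932938 0.21655681] ztop 0.16185808163196724
w3 2258 az 79.9175802718624 0.06329938259364477 0.011883769279022086 [0.58011428 0.21667435] ztop 0.16192776117212387
```

send_rows(moves=[0,-0.004,-0.004,0,0,0,0,-0.004,-0.004,0,0,0,0,-0.004,-0.004,0,0,0,0,-0.004,-0.004,0,0,0,0,-0.004,-0.004,0,0,0])

```text
t: 3.05
tcp_pos: [0.5786, 0.2165, 0.1468]
tool_rot: [-2.406, -2.02, 0.0]
force: [0.3, -0.6, -0.5]
width: 0.0858
grip_force: 0.0
```

send_rows(moves=[0,0,0,0,0,0,0,0,0,0,0,0,0,0,0,0,0,0,0,0,0,0,0,0,0,0,0,0,0,0,0,0,0,0,0,0,0,0,0,0,0,0,0,0,0,0,0,0], hand=-1)

```text
t: 3.72
tcp_pos: [0.5786, 0.2166, 0.1469]
tool_rot: [2.406, 2.02, -0.0]
force: [0.0, -0.0, -0.5]
width: -0.0002
grip_force: 0.0
```

```bash
python3 - <<'E'
from h import *
o=r.observe();print(o['tcp_pos'],o['force'],o['wrist_torque'],o['width'],o['grip_force'],o['qd'].round(3))
R=cv2.Rodrigues(o['tool_rot'])[0];print('tool y az',np.degrees(np.arctan2(R[1,1],R[0,1])),R[:,2])
E
```

```text
[0.57857407 0.21661217 0.1468917 ] [ 0.03999168 -0.03386149 -0.47340971] [ 0.01763163 -0.01837166  0.00789845] -0.00016847211328354048 0.0 [-0.001  0.001 -0.    -0.    -0.001  0.001]
tool y az -9.963085414495453 [-1.74173138e-05 -1.84957823e-05 -1.00000000e+00]
```

The fingers shut on nothing (width 0). I'll look before doing anything else.

```bash
python3 - <<'E'
from h import *
im=snap('wrist','w4')[0]; s=snap('scene','s3')[0]
a=cv2.resize(s[150:310,250:400],(450,480),interpolation=cv2.INTER_CUBIC)
b=cv2.resize(im[130:384,150:370],(340,393))
c=np.zeros((480,790,3),np.uint8);c[:,:450]=a;c[:393,450:]=b
cv2.imwrite('pics/c2.png',c[:,:,::-1])
E
```

```text
(no output)
```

View pics/c2.png

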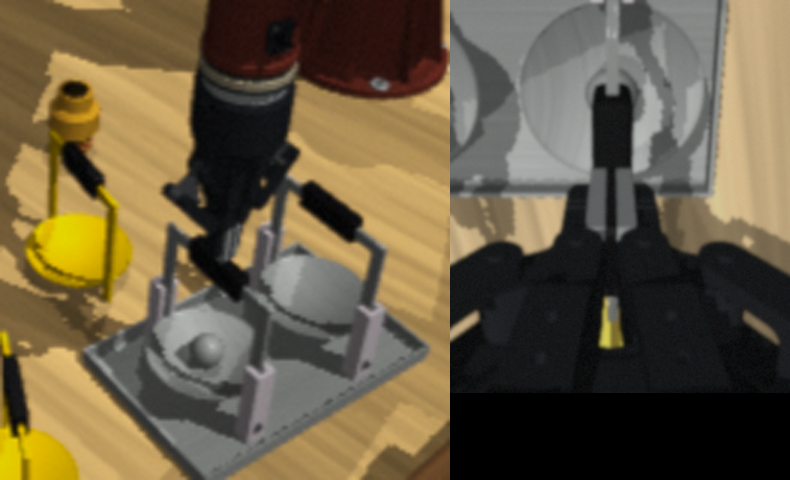

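The grip hasn't moved and the fingers look shut above or beside it. I'll check the finger depth against the reported TCP.

```bash
python3 - <<'E'
from h import *
z=np.load('pics/w4.npz');K,T=z['K'],z['T']
def proj(K,T,x):
    c=T[:3,:3].T@(np.array(x)-T[:3,3]);return (K[0,2]+K[0,0]*c[0]/-c[2],K[1,2]-K[1,1]*c[1]/-c[2])
t=r.observe()['tcp_pos'];print(t)
for dz in(-.017,0,.015,.03):print(dz,np.round(proj(K,T,t+[0,0,dz]),1),np.round(proj(np.load('pics/s3.npz')['K'],np.load('pics/s3.npz')['T'],t+[0,0,dz]),1))
p,im=cloud('w4')
for v in(200,220,235,240,245,250,260,270,280):
    print(v,[p[v,u].round(3).tolist() for u in(246,255,256,265)])
s,_=cloud('s3')
for v in range(206,250,6):print(v,[s[v,u].round(3).tolist() for u in(318,324,328)])
E
```

```text
[0.57857682 0.21665614 0.1469039 ]
-0.017 [253.6 226.8] [321.1 245.4]
0 [253.6 239. ] [321.8 240.5]
0.015 [253.6 251.8] [322.4 236.1]
0.03 [253.5 266.9] [323.  231.6]
200 [[0.58, 0.246, 0.162], [0.584, 0.245, 0.162], [0.585, 0.245, 0.161], [0.589, 0.244, 0.162]]
220 [[0.578, 0.235, 0.161], [0.583, 0.235, 0.162], [0.583, 0.235, 0.163], [0.587, 0.233, 0.161]]
235 [[0.576, 0.227, 0.162], [0.581, 0.226, 0.162], [0.582, 0.226, 0.162], [0.586, 0.225, 0.161]]
240 [[0.577, 0.228, 0.17], [0.581, 0.228, 0.17], [0.582, 0.227, 0.17], [0.586, 0.226, 0.17]]
245 [[0.577, 0.228, 0.176], [0.581, 0.227, 0.175], [0.582, 0.228, 0.176], [0.586, 0.227, 0.176]]
250 [[0.577, 0.228, 0.18], [0.581, 0.227, 0.179], [0.582, 0.227, 0.18], [0.586, 0.226, 0.18]]
260 [[0.577, 0.228, 0.189], [0.581, 0.228, 0.19], [0.582, 0.227, 0.189], [0.585, 0.227, 0.19]]
270 [[0.577, 0.228, 0.197], [0.581, 0.227, 0.197], [0.582, 0.227, 0.197], [0.585, 0.227, 0.197]]
280 [[0.578, 0.229, 0.206], [nan, nan, nan], [0.581, 0.226, 0.202], [0.585, 0.228, 0.206]]
206 [[0.618, 0.22, 0.281], [0.601, 0.225, 0.275], [0.596, 0.232, 0.276]]
212 [[0.611, 0.217, 0.258], [0.597, 0.225, 0.254], [0.591, 0.231, 0.255]]
218 [[0.591, 0.205, 0.221], [0.598, 0.227, 0.238], [0.588, 0.232, 0.235]]
224 [[0.612, 0.222, 0.225], [0.594, 0.227, 0.217], [0.575, 0.226, 0.205]]
230 [[0.589, 0.209, 0.184], [0.587, 0.224, 0.192], [0.575, 0.228, 0.188]]
236 [[0.582, 0.206, 0.158], [0.585, 0.226, 0.173], [0.419, 0.13, 0.002]]
242 [[0.462, 0.127, 0.003], [0.588, 0.23, 0.157], [0.587, 0.241, 0.164]]
248 [[0.489, 0.148, 0.011], [0.468, 0.154, 0.002], [0.589, 0.244, 0.148]]
```

```bash
python3 - <<'E'
from h import *
for f in('w1','w3','w4'):
    p,im=cloud(f)
    for name,(u0,u1) in dict(L=(100,200),M=(230,280),R=(310,420)).items():
        q=p[230:380,u0:u1].reshape(-1,3)
        zt={'w1':.3004,'w3':.1512,'w4':.1469}[f]
        k=(q[:,2]>zt-.03)&(q[:,2]<zt+.1)&(abs(q[:,1]-.22)<.04)&(abs(q[:,0]-.58)<.07);q=q[k]
        if f!='w1' : q=q[q[:,2]>.168] if name=='M' else q
        if len(q):
            i=q[:,2]<np.percentile(q[:,2],4);print(f,name,len(q),'minz-tcp',q[:,2].min()-zt,q[i].mean(0).round(4),'xrange low',q[q[:,2]<q[:,2].min()+.015][:,0].min().round(3),q[q[:,2]<q[:,2].min()+.015][:,0].max().round(3))
p,im=cloud('w4')
for v in(226,232,236,240,246,252):print(v,[(u,p[v,u].round(3)[[0,2]].tolist(),int(im[v,u].sum())) for u in range(228,284,4)])
E
```

```text
w1 L 5872 minz-tcp 0.03001268893647041 [0.5414 0.2298 0.3348] xrange low 0.529 0.544
w1 M 1242 minz-tcp 0.08942884673841645 [0.5869 0.2297 0.3911] xrange low 0.579 0.593
w1 R 6714 minz-tcp 0.02981087181110731 [0.6274 0.2159 0.3351] xrange low 0.624 0.641
w3 L 5885 minz-tcp 0.0289189106489936 [0.5371 0.2297 0.1854] xrange low 0.525 0.54
w3 M 1240 minz-tcp 0.09004422460065162 [0.5812 0.2291 0.2419] xrange low 0.574 0.588
w3 R 6680 minz-tcp 0.029939984996016883 [0.623  0.2145 0.186 ] xrange low 0.619 0.636
w4 L 7118 minz-tcp 0.06092260907393157 [0.5551 0.2321 0.2128] xrange low 0.539 0.561
w4 M 6177 minz-tcp 0.02125774106080605 [0.5803 0.2262 0.1721] xrange low 0.568 0.592
w4 R 7547 minz-tcp 0.06124325988450102 [0.6066 0.2234 0.2132] xrange low 0.599 0.621
226 [(228, [0.548, 0.045], 486), (232, [0.552, 0.044], 481), (236, [0.556, 0.044], 505), (240, [0.559, 0.042], 479), (244, [0.576, 0.161], 70), (248, [0.578, 0.162], 67), (252, [0.58, 0.162], 55), (256, [0.582, 0.162], 76), (260, [0.584, 0.161], 62), (264, [0.586, 0.162], 46), (268, [0.585, 0.042], 358), (272, [0.589, 0.044], 502), (2
[... 1308 characters left out ...]
 429), (240, [0.574, 0.176], 370), (244, [0.576, 0.176], 293), (248, [0.578, 0.177], 291), (252, [0.58, 0.176], 93), (256, [0.582, 0.176], 102), (260, [0.584, 0.177], 291), (264, [0.585, 0.177], 292), (268, [0.58, 0.002], 269), (272, [0.584, 0.003], 272), (276, [0.589, 0.002], 378), (280, [0.593, 0.002], 432)]
252 [(228, [0.567, 0.174], 117), (232, [0.57, 0.175], 74), (236, [0.571, 0.175], 70), (240, [0.574, 0.182], 239), (244, [0.576, 0.182], 293), (248, [0.578, 0.182], 286), (252, [0.58, 0.182], 77), (256, [0.582, 0.181], 104), (260, [0.583, 0.182], 296), (264, [0.585, 0.182], 291), (268, [0.587, 0.174], 209), (272, [0.589, 0.175], 60), (276, [0.59, 0.175], 63), (280, [0.592, 0.175], 142)]
```

The visible fingertips sit about 34 mm higher relative to the reported TCP than the interface states. Camera heights agree with the known grip top of 163 mm, so the fingers shut just above the grip and nothing was touched. I'll reopen, go down 34 mm more, and check by image before closing.

send_rows(moves=[0,0,0,0,0,0,0,0,0,0,0,0,0,0,0,0,0,0,0,0,0,0,0,0,0,0,0,0,0,0,0,0,0,0,0,0,0,0,0,0,0,0,0,0,0,0,0,0], hand=1)

```text
t: 4.48
tcp_pos: [0.5786, 0.2166, 0.1469]
tool_rot: [-2.406, -2.02, 0.0]
force: [0.2, -0.5, -1.1]
width: 0.0856
grip_force: 0.0
```

send_rows(moves=[0.001,0,-0.005,0,0,0,0.001,0,-0.015,0,0,0,0.001,0,-0.03,0,0,0,0.001,0,-0.042,0,0,0,0.001,0,-0.05,0,0,0,0.001,0,-0.056,0,0,0,0.001,0,-0.056,0,0,0,0.001,0,-0.056,0,0,0])

```text
t: 5.15
tcp_pos: [0.5789, 0.2166, 0.1128]
tool_rot: [-2.406, -2.02, 0.001]
force: [-0.1, 1.2, 1.3]
width: 0.0852
grip_force: 0.0
```

send_rows(moves=[0,0,0,0,0,0,0,0,0,0,0,0,0,0,0,0,0,0])

```text
t: 5.4
tcp_pos: [0.5796, 0.2167, 0.1139]
tool_rot: [2.406, 2.02, 0.002]
force: [0.2, -0.8, -0.0]
width: 0.0856
grip_force: 0.0
```

```bash
python3 - <<'E'
from h import *
o=r.observe();print(o['tcp_pos'],o['force'],o['width'])
im=snap('wrist','w5')[0]; s=snap('scene','s4')[0]
p,_=cloud('w5');q=p[230:380].reshape(-1,3)
for a,b in((.5,.56),(.6,.66)):
    k=q[(q[:,0]>a)&(q[:,0]<b)&(q[:,2]>.1)&(abs(q[:,1]-.22)<.03)];print('finger min z',k[:,2].min(),k[k[:,2]<k[:,2].min()+.015].mean(0))
a=cv2.resize(s[150:310,250:400],(450,480),interpolation=cv2.INTER_CUBIC)
b=cv2.resize(im[130:384,150:370],(340,393))
c=np.zeros((480,790,3),np.uint8);c[:,:450]=a;c[:393,450:]=b
cv2.imwrite('pics/c3.png',c[:,:,::-1])
E
```

```text
[0.57961499 0.21673234 0.11390613] [ 0.18365582 -0.82659279 -0.00803619] 0.08556808529130366
finger min z 0.1434563826694619 [0.53613747 0.22835353 0.15253577]
finger min z 0.14384417150207798 [0.62433326 0.21282903 0.15280765]
```

View pics/c3.png

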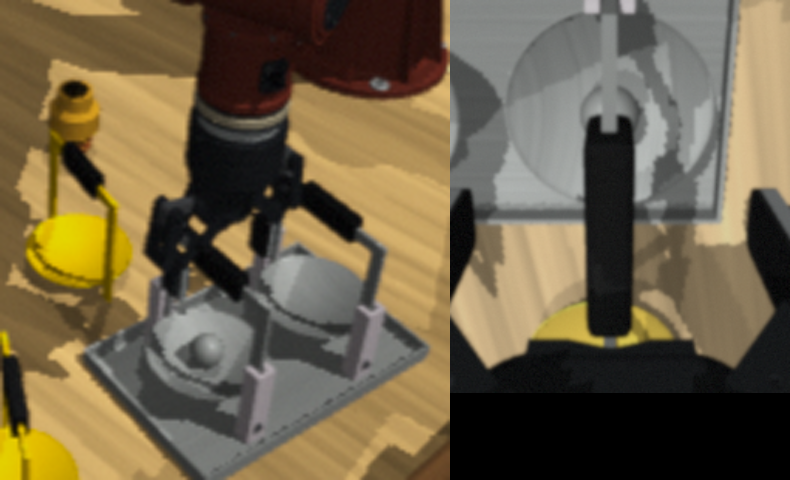

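The fingers (tips at z 0.143 open, about 0.130 once shut) now straddle the grip symmetrically, at crop (610,220) between 470 and 755. Closing.

send_rows(moves=[0,0,0,0,0,0,0,0,0,0,0,0,0,0,0,0,0,0,0,0,0,0,0,0,0,0,0,0,0,0,0,0,0,0,0,0,0,0,0,0,0,0,0,0,0,0,0,0], hand=-1)

```text
t: 6.17
tcp_pos: [0.5792, 0.2166, 0.1134]
tool_rot: [-2.406, -2.02, 0.0]
force: [-0.9, 0.6, 0.8]
width: 0.0135
grip_force: 58.9
```

```bash
python3 - <<'E'
from h import *
o=r.observe();print(o['tcp_pos'],o['force'],o['wrist_torque'],o['width'],o['grip_force'])
R=cv2.Rodrigues(o['tool_rot'])[0];print('tool y az',np.degrees(np.arctan2(R[1,1],R[0,1])),R[:,2])
E
```

```text
[0.57916681 0.21661237 0.11339835] [-0.86994673  0.63139454  0.84763724] [-0.08115165  0.11195035 -0.022915  ] 0.013533050385501497 58.88866424560547
tool y az -9.964602500563135 [-8.68400402e-05  2.12086927e-06 -9.99999996e-01]
```

Gripped (width 13.5 mm, 59 N). Now a gentle straight lift.

send_rows(moves=[0,0,0.001,0,0,0,0,0,0.003,0,0,0,0,0,0.006,0,0,0,0,0,0.01,0,0,0,0,0,0.015,0,0,0,0,0,0.02,0,0,0,0,0,0.025,0,0,0,0,0,0.03,0,0,0])

```text
t: 6.83
tcp_pos: [0.5793, 0.2166, 0.1317]
tool_rot: [2.406, 2.02, 0.0]
force: [0.2, -0.7, -2.7]
width: 0.0135
grip_force: 58.4
```

send_rows(moves=[0,0,0.006,0,0,0,0,0,0.012,0,0,0,0,0,0.019,0,0,0,0,0,0.026,0,0,0,0,0,0.033,0,0,0,0,0,0.04,0,0,0,0,0,0.047,0,0,0,0,0,0.054,0,0,0])

```text
t: 7.5
tcp_pos: [0.5792, 0.2166, 0.1642]
tool_rot: [2.406, 2.02, 0.0]
force: [0.5, -0.1, -4.0]
width: 0.0133
grip_force: 58.4
```

send_rows(moves=[0,0,0.008,0,0,0,0,0,0.017,0,0,0,0,0,0.027,0,0,0,0,0,0.037,0,0,0,0,0,0.047,0,0,0,0,0,0.057,0,0,0,0,0,0.067,0,0,0,0,0,0.077,0,0,0])

```text
t: 8.17
tcp_pos: [0.5792, 0.2166, 0.2106]
tool_rot: [2.406, 2.02, 0.0]
force: [0.6, -0.5, -4.6]
width: 0.0135
grip_force: 58.4
```

send_rows(moves=[0,0,0.01,0,0,0,0,0,0.02,0,0,0,0,0,0.03,0,0,0,0,0,0.04,0,0,0,0,0,0.05,0,0,0,0,0,0.06,0,0,0,0,0,0.068,0,0,0,0,0,0.074,0,0,0])

```text
t: 8.83
tcp_pos: [0.5794, 0.2167, 0.2552]
tool_rot: [2.406, 2.02, 0.001]
force: [-0.2, 0.5, -4.3]
width: 0.0133
grip_force: 58.4
```

send_rows(moves=[0,0,0.005,0,0,0,0,0,0.008,0,0,0,0,0,0.01,0,0,0,0,0,0.011,0,0,0,0,0,0.011,0,0,0,0,0,0.011,0,0,0])

```text
t: 9.33
tcp_pos: [0.579, 0.2166, 0.2606]
tool_rot: [-2.406, -2.02, 0.001]
force: [-0.1, 0.4, -3.7]
width: 0.013
grip_force: 58.4
```

```bash
cat > m.py <<'E'
from h import *
from scipy.optimize import least_squares
o=r.observe();print('tcp',o['tcp_pos'],o['force'].round(2),o['width'],o['grip_force'].round(1),'t',o['t'])
R=cv2.Rodrigues(o['tool_rot'])[0];print('tool y az',np.degrees(np.arctan2(R[1,1],R[0,1])),R[:,2].round(4))
E
python3 - <<'E'
from m import *
s=snap('scene','s5')[0];im=snap('wrist','w6')[0]
a=cv2.resize(s[110:290,240:390],(400,480),interpolation=cv2.INTER_CUBIC)
b=cv2.resize(im,(390,292))
c=np.zeros((480,790,3),np.uint8);c[:,:400]=a;c[:292,400:]=b
cv2.imwrite('pics/c4.png',c[:,:,::-1])
E
```

```text
Traceback (most recent call last):
  File "m.py", line 3, in <module>
    o=r.observe();print('tcp',o['tcp_pos'],o['force'].round(2),o['width'],o['grip_force'].round(1),'t',o['t'])
                                                                          ^^^^^^^^^^^^^^^^^^^^^
AttributeError: 'float' object has no attribute 'round'
```

The force (−3.7 N) matches dish plus ball (0.37 kg). I'll locate the ball numerically, then work out a smooth transfer.

```bash
sed -i "s/o\['grip_force'\].round(1)/o['grip_force']/" m.py && cat >> m.py <<'E'
def ball(f,g):
    p,im=cloud(f);q=p.reshape(-1,3);ok=np.isfinite(q).all(1);q=q[ok]
    q=q[(np.linalg.norm(q-g,axis=1)<.03)]; best=None
    rng=np.random.default_rng(1)
    cand=g+rng.uniform(-.015,.015,(6000,3))
    n=[(abs(np.linalg.norm(q-c,axis=1)-.015)<.0015).sum() for c in cand];c=cand[np.argmax(n)]
    i=abs(np.linalg.norm(q-c,axis=1)-.015)<.003
    return least_squares(lambda c:np.linalg.norm(q[i]-c,axis=1)-.015,c,loss='soft_l1',f_scale=.001).x,max(n),i.sum()
E
python3 - <<'E'
from m import *
snap('scene','s5');snap('wrist','w6')
print('old ball s1',ball('s1',np.array([.580,.217,.051])))
g=o['tcp_pos']+[.001,0,-.0623]
print(g,ball('s5',g),ball('w6',g))
N=48;D=np.array([-.138,-.669,.003,-.719])
t=np.arange(0,N+1)/N;s=10*t**3-15*t**4+6*t**5
pos=s[:,None]*D
for k in range(6):print((pos[8*k+1:8*k+9]-np.round(pos[8*k],3)).round(3)[:,[0,1,3]].tolist())
E
```

```text
tcp [0.57899737 0.21658064 0.26055792] [-0.06  0.38 -3.67] 0.013043137610929022 58.39848875999451 t 9.3333
tool y az -9.964282696040545 [-6.e-04 -1.e-04 -1.e+00]
old ball s1 (array([0.57736372, 0.21634899, 0.05244044]), np.int64(77), np.int64(105))
[0.57999737 0.21658064 0.19825792] (array([0.57786216, 0.21598183, 0.19912968]), np.int64(99), np.int64(132)) (array([0.5786599 , 0.21599671, 0.19708298]), np.int64(477), np.int64(494))
[[-0.0, -0.0, -0.0], [-0.0, -0.0, -0.0], [-0.0, -0.001, -0.002], [-0.001, -0.003, -0.004], [-0.001, -0.006, -0.007], [-0.002, -0.011, -0.012], [-0.003, -0.016, -0.018], [-0.005, -0.024, -0.026]]
[[-0.002, -0.009, -0.009], [-0.004, -0.019, -0.02], [-0.006, -0.031, -0.034], [-0.009, -0.045, -0.048], [-0.012, -0.061, -0.065], [-0.016, -0.078, -0.083], [-0.02, -0.096, -0.103], [-0.024, -0.116, -0.125]]
[[-0.004, -0.022, -0.023], [-0.009, -0.044, -0.047], [-0.014, -0.068, -0.072], [-0.019, -0.092, -0.098], [-0.024, -0.117, -0.125], [-0.029, -0.142, -0.153], [-0.035, -0.168, -0.18], [-0.04, -0.194, -0.208]]
[[-0.005, -0.027, -0.028], [-0.011, -0.053, -0.055], [-0.016, -0.078, -0.083], [-0.021, -0.103, -0.11], [-0.026, -0.127, -0.136], [-0.031, -0.151, -0.161], [-0.036, -0.173, -0.185], [-0.04, -0.195, -0.208]]
[[-0.004, -0.02, -0.022], [-0.008, -0.038, -0.042], [-0.012, -0.055, -0.06], [-0.015, -0.071, -0.077], [-0.018, -0.085, -0.091], [-0.02, -0.097, -0.105], [-0.022, -0.107, -0.116], [-0.024, -0.116, -0.125]]
[[-0.002, -0.008, -0.008], [-0.003, -0.013, -0.014], [-0.004, -0.018, -0.019], [-0.004, -0.021, -0.022], [-0.005, -0.023, -0.024], [-0.005, -0.024, -0.026], [-0.005, -0.024, -0.026], [-0.005, -0.024, -0.026]]
```

send_rows(moves=[0,-0.001,0,0,0,-0.001,0,-0.002,0,0,0,-0.002,0,-0.003,0,0,0,-0.003,-0.001,-0.005,0.001,0,0,-0.005,-0.002,-0.008,0.001,0,0,-0.008,-0.002,-0.012,0.001,0,0,-0.013,-0.003,-0.017,0.002,0,0,-0.019,-0.005,-0.024,0.002,0,0,-0.026])

```text
t: 10.1
tcp_pos: [0.5762, 0.202, 0.2623]
tool_rot: [2.461, 1.952, 0.001]
force: [-0.2, -0.5, -2.8]
width: 0.0133
grip_force: 58.4
```

send_rows(moves=[-0.002,-0.009,0,0,0,-0.009,-0.004,-0.019,0.001,0,0,-0.02,-0.006,-0.031,0.001,0,0,-0.034,-0.009,-0.045,0.001,0,0,-0.048,-0.012,-0.061,0.001,0,0,-0.065,-0.016,-0.078,0.001,0,0,-0.083,-0.02,-0.096,0.001,0,0,-0.103,-0.024,-0.116,0.001,0,0,-0.125])

```text
t: 10.77
tcp_pos: [0.5614, 0.1315, 0.2627]
tool_rot: [-2.697, -1.61, 0.0]
force: [0.2, 0.2, -3.9]
width: 0.0134
grip_force: 58.4
```

send_rows(moves=[-0.004,-0.022,0,0,0,-0.023,-0.009,-0.044,0,0,0,-0.047,-0.014,-0.068,0,0,0,-0.072,-0.019,-0.092,0,0,0,-0.098,-0.024,-0.117,0,0,0,-0.125,-0.029,-0.142,0,0,0,-0.153,-0.035,-0.168,0,0,0,-0.18,-0.04,-0.194,0,0,0,-0.208])

```text
t: 11.43
tcp_pos: [0.5371, 0.0148, 0.2628]
tool_rot: [2.982, 0.988, 0.0]
force: [0.0, 0.0, -2.9]
width: 0.0131
grip_force: 58.4
```

send_rows(moves=[-0.005,-0.027,0,0,0,-0.028,-0.011,-0.053,0,0,0,-0.055,-0.016,-0.078,0,0,0,-0.083,-0.021,-0.103,0,0,0,-0.11,-0.026,-0.127,0,0,0,-0.136,-0.031,-0.151,0,0,0,-0.161,-0.036,-0.173,0,0,0,-0.185,-0.04,-0.195,0,0,0,-0.208])

```text
t: 12.1
tcp_pos: [0.513, -0.1022, 0.2628]
tool_rot: [3.125, 0.32, 0.0]
force: [0.5, -0.6, -3.4]
width: 0.0135
grip_force: 58.5
```

send_rows(moves=[-0.004,-0.02,0,0,0,-0.022,-0.008,-0.038,0,0,0,-0.042,-0.012,-0.055,0,0,0,-0.06,-0.015,-0.071,0,0,0,-0.077,-0.018,-0.085,0,0,0,-0.091,-0.02,-0.097,0,0,0,-0.105,-0.022,-0.107,0,0,0,-0.116,-0.024,-0.116,0,0,0,-0.125])

```text
t: 12.77
tcp_pos: [0.4993, -0.1709, 0.2627]
tool_rot: [-3.14, 0.086, -0.0]
force: [-0.4, 0.6, -3.8]
width: 0.0132
grip_force: 58.5
```

send_rows(moves=[-0.002,-0.008,0,0,0,-0.008,-0.003,-0.013,0,0,0,-0.014,-0.004,-0.018,0,0,0,-0.019,-0.004,-0.021,0,0,0,-0.022,-0.005,-0.023,0,0,0,-0.024,-0.005,-0.024,0,0,0,-0.026,-0.005,-0.024,0,0,0,-0.027,-0.005,-0.024,0,0,0,-0.027])

```text
t: 13.43
tcp_pos: [0.4964, -0.1846, 0.2627]
tool_rot: [-3.137, 0.171, 0.0]
force: [0.8, -0.5, -4.4]
width: 0.0133
grip_force: 58.6
```

send_rows(moves=[0,0,0,0,0,0,0,0,0,0,0,0,0,0,0,0,0,0,0,0,0,0,0,0,0,0,0,0,0,0,0,0,0,0,0,0])

```text
t: 13.93
tcp_pos: [0.4964, -0.1848, 0.2627]
tool_rot: [-3.137, 0.171, -0.0]
force: [0.0, -0.2, -3.7]
width: 0.0132
grip_force: 58.6
```

```bash
python3 - <<'E'
from m import *
s=snap('scene','s6')[0];im=snap('wrist','w7')[0];snap('top','t2')
g=o['tcp_pos']+[-.0,0,-.0623]
print(g,ball('s6',g),ball('w7',g))
a=cv2.resize(s[80:220,180:330],(514,480),interpolation=cv2.INTER_CUBIC)
b=cv2.resize(im,(276,207))
c=np.zeros((480,790,3),np.uint8);c[:,:514]=a;c[:207,514:]=b
cv2.imwrite('pics/c4.png',c[:,:,::-1])
# lens and dish again
for f in('s6','t2'):
    p,_=cloud(f);q=p.reshape(-1,3);q=q[np.isfinite(q).all(1)]
    k=q[(abs(q[:,2]-.2)<.085)&(np.hypot(q[:,0]-.483,q[:,1]+.304)<.085)&(q[:,1]<-.27)]
    e=np.array([.994,-.1085]);n=np.array([.1085,.994]);a=k[:,:2]@e;b=k[:,:2]@n
    print(f,len(k),'along',a.min(),a.max(),'mid',(a.min()+a.max())/2,'normal pct',np.percentile(b,[1,10,50,90,99]).round(4),'z',k[:,2].max())
    top=k[k[:,2]>.25];v=np.linalg.svd(top[:,:2]-top[:,:2].mean(0))[2][0];print('top rim az',np.degrees(np.arctan2(v[1],v[0])))
print('expected centre along',np.array([.483,-.304])@e,'ball along',g[:2]@e,'normal dist',(g[:2]-[.483,-.304])@n)
E
```

```text
tcp [ 0.49638113 -0.18475831  0.26271486] [ 0.04 -0.18 -3.71] 0.013170987141376767 58.560535311698914 t 13.9333
tool y az -96.24031239592999 [ 0.  0. -1.]
[ 0.49638113 -0.18475831  0.20041486] (array([ 0.49584103, -0.18396882,  0.20084177]), np.int64(53), np.int64(76)) (array([ 0.49586847, -0.18457473,  0.19944597]), np.int64(477), np.int64(488))
s6 995 along 0.4445861563703136 0.582107916527302 mid 0.5133470364488077 normal pct [-0.2623 -0.2538 -0.2486 -0.2388 -0.2354] z 0.2722395160684168
top rim az -10.826709293577185
t2 329 along 0.44508036566625986 0.5801370869209679 mid 0.5126087262936139 normal pct [-0.2624 -0.2599 -0.2488 -0.2388 -0.2373] z 0.2732485530349138
top rim az 171.86034745475698
expected centre along 0.5130859999999999 ball along 0.5134491220528122 normal dist 0.11997809488169078
```

View pics/c4.png

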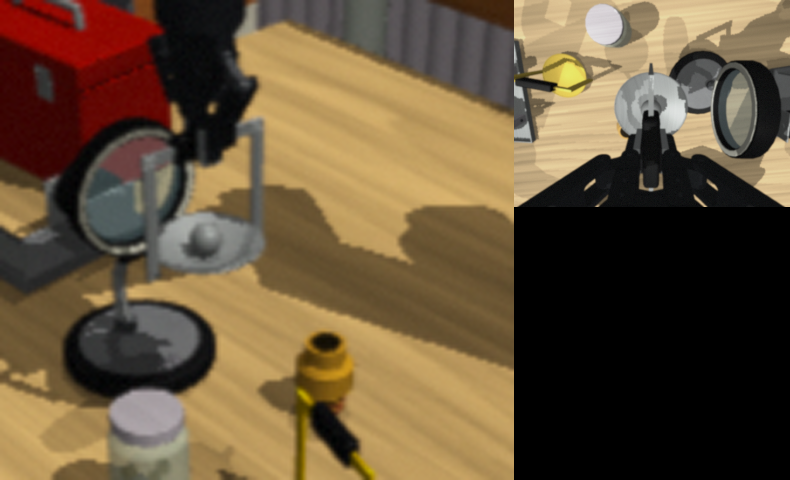

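The dish hangs level before the lit side of the lens with the ball in its middle (crop (205,238)). The wrist view, inset top right, shows the lens frame clearly at wrist pixels (420,200), so I'll refine the lens axis from that.

```bash
python3 - <<'E'
from m import *
for f in('w7','s1','s6','t2','t1'):
    p,im=cloud(f);q=p.reshape(-1,3);col=im.reshape(-1,3).astype(int)
    n0=np.array([.1085,.994]);
    k=np.isfinite(q).all(1)&(np.hypot(q[:,0]-.483,q[:,1]+.304)<.085)&(q[:,2]>.12)&(q[:,2]<.28)&(q[:,1]<-.27)
    q=q[k];col=col[k]
    # fit full head as cylinder: params az, along a, normal b, z ; residual = dist to cylinder surface r=68,half 12 (front/back/side)
    def res(x,q=q):
        n=np.array([np.cos(x[0]),np.sin(x[0]),0]);c=x[1:4];d=q-c;h=d@n;rr=np.linalg.norm(d-h[:,None]*n,axis=1)
        a=np.abs(h)-.012;b=rr-.068
        return np.where((a<0)&(b<0),np.maximum(a,b),np.hypot(np.maximum(a,0),np.maximum(b,0)))
    def rad(x,q=q): 
        n=np.array([np.cos(x[0]),np.sin(x[0]),0]);d=q-x[1:4];h=d@n;return np.linalg.norm(d-h[:,None]*n,axis=1)
    x=np.array([np.radians(83.8),.483,-.304,.200])
    for _ in range(6):
        rr=rad(x);w=q[(rr>.058)&(rr<.075)]
        x=least_squares(lambda y:np.r_[res(y,w)],x,loss='soft_l1',f_scale=.001).x
    w=q[(rad(x)>.058)&(rad(x)<.075)]
    n=np.array([np.cos(x[0]),np.sin(x[0])]);e=np.array([n[1],-n[0]]);g=np.array([.4959,-.1845])
    print(f,len(w),'az',np.degrees(x[0]).round(2),'c',x[1:].round(4),'rms',np.sqrt(np.median(res(x,w)**2)),'ball off axis',((g-x[1:3])@e).round(4),'dist',((g-x[1:3])@n).round(4))
E
```

```text
tcp [ 0.49640042 -0.18477865  0.26272689] [ 0.34 -0.14 -3.47] 0.013131204056975671 58.560327887535095 t 14.0833
tool y az -96.2426760755714 [ 0. -0. -1.]
w7 10931 az 83.01 c [ 0.4837 -0.3051  0.1989] rms 0.00038520089951493697 ball off axis -0.0026 dist 0.1212
s1 458 az 83.35 c [ 0.4824 -0.3057  0.2012] rms 0.0011106625117968262 ball off axis -0.0006 dist 0.122
s6 406 az 83.89 c [ 0.4825 -0.3054  0.2011] rms 0.0011879206180950871 ball off axis 0.0005 dist 0.1216
t2 282 az 84.36 c [ 0.4835 -0.3043  0.2003] rms 0.0012557766628377097 ball off axis 0.0005 dist 0.1204
t1 311 az 82.95 c [ 0.4831 -0.3055  0.1994] rms 0.0012874162487237946 ball off axis -0.0021 dist 0.1216
```

The wrist fit is the best of them (residual 0.4 mm). It puts the lens azimuth at 83.0° and the ball 2.6 mm off the axis, so I'll make a small correction and settle.

send_rows(moves=[0.0005,0,0,0,0,-0.001,0.001,0,0,0,0,-0.002,0.002,-0.0005,0,0,0,-0.0035,0.003,-0.001,0,0,0,-0.005,0.0035,-0.0015,0,0,0,-0.006,0.0035,-0.002,0,0,0,-0.006,0.0035,-0.002,0,0,0,-0.006,0.0035,-0.002,0,0,0,-0.006])

```text
t: 14.75
tcp_pos: [0.4985, -0.186, 0.2627]
tool_rot: [-3.136, 0.191, 0.0]
force: [-0.7, 0.2, -3.6]
width: 0.0132
grip_force: 58.6
```

send_rows(moves=[0,0,0,0,0,0,0,0,0,0,0,0,0,0,0,0,0,0,0,0,0,0,0,0,0,0,0,0,0,0,0,0,0,0,0,0,0,0,0,0,0,0,0,0,0,0,0,0])

```text
t: 15.42
tcp_pos: [0.4985, -0.186, 0.2627]
tool_rot: [-3.136, 0.191, 0.0]
force: [0.1, 0.7, -4.5]
width: 0.0132
grip_force: 58.6
```

send_rows(moves=[0,0,0,0,0,0,0,0,0,0,0,0,0,0,0,0,0,0,0,0,0,0,0,0,0,0,0,0,0,0,0,0,0,0,0,0,0,0,0,0,0,0,0,0,0,0,0,0])

```text
t: 16.08
tcp_pos: [0.4985, -0.186, 0.2627]
tool_rot: [3.136, -0.191, 0.0]
force: [0.3, 0.5, -3.8]
width: 0.013
grip_force: 58.6
```

```bash
python3 - <<'E'
from m import *
im=snap('wrist','w8')[0];g=o['tcp_pos']+[0,0,-.0623]
b1=ball('w8',g)[0];snap('wrist','w9');b2=ball('w9',g)[0];print(b1,b2,o['qd'].round(3))
p,_=cloud('w8');n=np.array([np.cos(np.radians(83)),np.sin(np.radians(83))]);e=np.array([n[1],-n[0]])
d=b1[:2]-[.4837,-.3051];print('off',d@e,'dist',d@n)
# dish rim: level and centre
q=p.reshape(-1,3);q=q[np.isfinite(q).all(1)];rel=q-b1;rr=np.hypot(rel[:,0],rel[:,1])
k=q[(rr>.03)&(rr<.048)&(abs(rel[:,2])<.02)];A=np.c_[np.cos(0)*(k[:,0]-b1[0]),k[:,1]-b1[1],rr[(rr>.03)&(rr<.048)&(abs(rel[:,2])<.02)],np.ones(len(k))]
c=np.linalg.lstsq(A,k[:,2],rcond=None)[0];print(len(k),'tilt deg',np.degrees(c[:2]),'cone',np.degrees(np.arctan(c[2])))
cv2.imwrite('pics/c5.png',im[:,:,::-1])
E
```

```text
tcp [ 0.49848505 -0.18598331  0.26271097] [ 0.35  0.5  -3.84] 0.013030156766449244 58.55262100696564 t 16.0833
tool y az -96.96241516314105 [ 0. -0. -1.]
[ 0.49804292 -0.18578832  0.19933682] [ 0.498091   -0.18574684  0.19926147] [ 0.001  0.001  0.001 -0.001 -0.001  0.003]
off -0.00030443003940035576 dist 0.12017031219485085
5627 tilt deg [-0.08126432 -0.04857902] cone 20.211995781798446
```

View pics/c5.png

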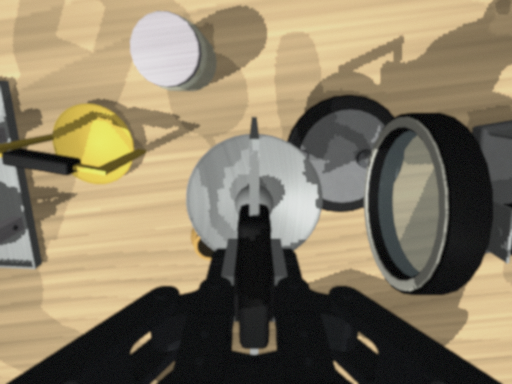

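The wrist view shows the dish at (255,195) with the ball in its middle under the hoop, and the lens at (425,200) with its lit ring facing the dish. Measured values are 0.3 mm off axis, 120 mm from the lens, tilt under 0.1°, and the ball still. Handing in.

```bash
python3 -c "
from station import r
print(r.job_done())"
```

```text
the job is handed in; nothing more can be done
None
```

The job is handed in: the arm holds the dish level and still, with its hoop square to the lens and the ball settled in the middle, by camera measurement 0.3 mm off the lens's centre line and 120 mm in front of its lit side; the first grasp closed just above the grip, touching nothing, and the second took hold.

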